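# Key fob into the snap-lid box

## Robot

A 6-joint arm with a two-finger parallel gripper is mounted at the origin on the work surface. World frame = base frame: x ahead of the robot, y to its left, z up, the work surface at z = 0. Lengths are in m, angles in rad, forces in N, time in s.
With the tool pointing down it reaches from about 0.425 to 0.95 m from the base axis. Payload 3.5 kg.
Tool frame: the origin (TCP) lies at the very end of the fingers, on their centre line; the grasp point (between the pads) lies 19 mm behind it (ctrl.grip_point_offset is the distance from the TCP to the grasp point, in m); z points along the fingers, y is the line along which they close (so a half turn about z gives the same grasp; the last joint's range is limited). The gripper opens to 85 mm and grips with 20 to 120 N. Pads are 22 mm wide; open, the fingers measure 114 mm over their backs; the gripper's body (76 mm by 85 mm) begins 54 mm behind the grasp point. The pads swing forward as they close: fully open they stand 13 mm farther back than shut.
Start: joints at [1.05, 0.286, 1.577, -0, 1.279, -0.15], TCP at [0.245, 0.629, 0.231] pointing down, gripper open.
Joint ranges: [-2.77, 2.77], [-0.9, 2.22], [0.21, 2.48], [-1.53, 4.67], [0.24, 2.81], [-2.84, 2.84]. Speed limits (rad/s): [2.79, 2.79, 3.14, 3.14, 3.14, 3.14].

## Interface

Orientations are given as a unit quaternion [x, y, z, w].
In Python, from plant import ctrl gives the robot as it stands. The module is installed in compiled form; this text tells all that it offers.
- The arm moves only by the shell command python3 -m pendant 'ROWS' [OPENING] [FORCE]. ROWS is JSON, a list of rows, each an object of numbers: "dx", "dy", "dz": the shift along the tool's x, y, z in cm; "twist": the turn about the tool's z in degrees. A call has 1 to 10 rows; each row is the pose to reach, as a shift and turn from the pose commanded when the call began, along the tool's axes at that moment; what a row does not reach only later rows make up. A row lasts 1/8 s, in which the tool goes at most 62.5 mm and 10.7 degrees, less where a joint would pass 70% of its speed; a pose out of reach is approached as far as the arm can. A call with a gripper value outside its range is refused whole. OPENING is the opening in per cent of the stroke, from 0 (shut) to 100 (fully open), set as the call begins (- or left out, the last holds). The fingers move at their own pace and stop on an object; FORCE is the grip in N (left out, the last holds). Time passes only in rows, so rows that repeat a pose let the fingers close. It gives the time, the measured TCP pose, the force, the opening and the grip force at its end, in the units of the state.
- ctrl.get_state(): the state, without advancing time (a new reading comes with each control period).
- ctrl.read_camera(name): name is "scene" or "top" or "wrist"; returns a dict with "img" (480x640x3 uint8, red, green, blue), "depth" (480x640 float32, m along the optical axis (not along the pixel's ray), 0 where there is no reading), "camera_matrix" (3x3 intrinsics, pixels), "xyz" and "rotation" of the camera in the world; the wrist camera has in their place "tool_from_camera" (4x4, takes a point from camera to tool coordinates, whose origin is the TCP and whose axes are the flange's). Camera axes: x right, y up, looking along -z (the intrinsics and any distortion apply to the point x, -y, -z); pixel columns grow to the right and rows downward; lengths in m; the calibration is good to about 2 mm. The wrist camera is an equidistant fisheye: a pixel r from the principal point sees the ray r / f radians off the axis. A picture is of the moment at which its call begins: read the wrist's pose just before it.
- ctrl.sign_off(): hands the job in; it is judged then, once.
The state is a dict: "time": time; "qpos": joint angles; "dq": joint speeds; "joint_efforts": joint torques, N m; "eef_pos": TCP position; "tcp_rot": TCP orientation; "contact_force": force on the tool from outside, world axes, zero at the start; "wrist_torque": the same for the moment, N m; "opening": opening from 0.0 (shut) to 1.0 (fully open); "finger_force": force on a finger pad.
Only numpy, scipy, OpenCV 4.12 (cv2) and the standard library are available. Lean on these libraries where they do the work, as an engineer would, in place of code of your own. Each camera call takes 0.05 s, during which the arm holds its last target. There are 200 camera calls.

## Task

Set the key fob down flat in the open acrylic key box without dropping it, let go, and then tip the box's sprung lid over past its snap point so that it springs shut by itself. The acrylic is brittle: push gently, the gripper never bearing harder than 18 N on the box or lid, and do not lean on the lid once it has sprung shut. Leave the kettlebells and the grip trainer where they are.

Things in the scene. Friction and masses are not known exactly. Their poses are not given: they have to be found in the camera images.
- box: Clear acrylic key box on a stem; dark steel foot 110 x 130 x 8 mm, fixed. Origin: underside of the foot's centre, on the shelf, z up. Only the foot is measured: the stem's setting lifts tray and lid by an unreported h = 0 to 40 mm, to be felt or seen; it does not give. Tray centred over the foot, 124 (x) x 158 (y) mm outside, walls 4 mm; inner floor at z = 36 mm + h, rim 66 mm + h.
- under_hinge (a point): Point of the foot's frame on the shelf, straight below the middle of the lid's hinge line: 62 mm from the box's origin along its +x. Same axes as the box; the hinge runs along y at z = 67 mm + h. Lid: flat clear plate 4 mm thick, 158 mm along the hinge, aluminium strip on its free edge, which is 126 mm from the hinge. Shut, it lies on the rim towards -x, top at 71 mm + h.
- lid (a joint): Lid angle, rad: 0 shut, 1.65 open (5 deg past upright, leaning to the box's +x; tray clear from above). Starts open. An over-centre spring holds it at both stops. Pushing near its free edge to -x takes 8 to 11 N at first, about 4 N at 0.6 rad; near 0.2 rad (0.15 to 0.25) the push falls to nil and it springs shut ahead of the finger. Its spring strut (steel, 10 mm) reaches x = 92, y = 89 mm beside the hinge.
- fob: Black plastic car-key fob, rounded slab 66 (x) by 34 (y) by 16 (z) mm with a small steel loop reaching 43 mm from the centre on the +x end, about 60 g. Lies flat on the shelf. Origin: centre of its underside.
- bell_vinyl: Teal vinyl kettlebell, 116 mm across, about 185 mm tall, 4 kg. Origin: centre of its underside. Bystander.
- bell_iron: Black iron kettlebell, 104 mm across, about 173 mm tall, 4 kg. Origin: centre of its underside. Bystander.
- trainer: Orange plastic ring grip trainer, 72 mm across, 26 mm high, lying flat. Origin: centre of its underside. Bystander. A fixed steel key hook plate, 200 mm wide and 113 mm tall, stands about 0.15 m beyond it, out of the work.
There are look-alikes about, which are no part of the job. Of the things that look like the fob, the largest one is meant.

How it is judged:
On the way:
1. the fob lies flat in the tray, let go of, with the lid still open (x of fob in the frame of box between -0.05 and 0.05 m and y of fob in the frame of box between -0.065 and 0.065 m and z of fob in the frame of box between 0.032 and 0.08 m and contact force between the fingers and fob below 0.1 N and angle between fob's own z axis and vertical below 0.15 rad and linear speed of fob below 0.02 m/s and value of joint lid above 1.4 rad), for 0.2 s.
At the end, for the whole second after the job is handed in: The fob lies at rest and flat (within 0.15 rad) on the tray's floor, its centre within 50 mm (x) and 65 mm (y) of the box's centre; the lid is shut (below 0.04 rad); the kettlebells and trainer are within 15 mm of where they stood (x of fob in the frame of box between -0.05 and 0.05 m and y of fob in the frame of box between -0.065 and 0.065 m and z of fob in the frame of box between 0.032 and 0.08 m and angle between fob's own z axis and vertical below 0.15 rad and value of joint lid below 0.04 rad and linear speed of fob below 0.02 m/s and distance of each of bell_vinyl, bell_iron, trainer from where it was at the start of the episode below 0.015 m); the robot touches nothing.
It fails at once if the fob is dropped into the box instead of set down (let go, it falls there faster than 0.4 m/s, as from over 8 mm) (horizontal distance between fob and box below 0.09 m and linear speed of fob above 0.4 m/s and contact force between the fingers and fob below 0.1 N).
It fails at once if the robot pushes on the box or lid with more than 18 N (contact force between any of the fingers, the arm and box above 18 N).
It fails at once if the fob is pressed into the box with more than 40 N (contact force between fob and box above 40 N).
It fails at once if the robot leans (more than 3 N) on the lid when it is shut (below 0.05 rad) (value of joint lid below 0.05 rad and contact force between any of the fingers, the arm and box above 3 N).
It fails at once if a bystander is moved by more than 15 mm (distance of any of bell_vinyl, bell_iron, trainer from where it was at the start of the episode above 0.015 m).
It also fails if it takes over 72 s, if anything falls off the work surface, if the arm or the gripper's body presses on something with over 40 N, if the wrist force passes 120 N, or if a joint passes its speed limit or range.

## Working session

There is one attempt and no reset: what is moved stays moved. The work goes in short steps, Python scripts to look and compute and a shell command to move; the robot and the scene stay as the last step left them, time stands still between calls to the robot, and variables do not carry over. Pictures are saved under pics/ and viewed, at most 10 in all, crops included, and the job is handed in when it is done.

```bash
mkdir -p pics
cat > h.py <<'E'
import numpy as np, cv2
from plant import ctrl
from scipy.spatial.transform import Rotation as R
def cloud(c):
    K=np.array(c["camera_matrix"]);d=c["depth"]
    v,u=np.mgrid[:480,:640]
    p=np.stack([(u-K[0,2])/K[0,0]*d,-(v-K[1,2])/K[1,1]*d,-d],-1)
    r=np.array(c["rotation"],float)
    if r.shape!=(3,3): r=R.from_quat(r.ravel()).as_matrix()
    return p@r.T+np.array(c["xyz"])
E
python3 - <<'E'
from h import *
s=ctrl.get_state();print({k:np.round(v,3).tolist() for k,v in s.items()})
for n in("scene","top"):
    c=ctrl.read_camera(n);cv2.imwrite(f"pics/{n}0.png",c["img"][...,::-1])
    np.savez(f"{n}0.npz",**c);print(n,c["xyz"],c["rotation"])
E
```

```text
{'time': 0.0, 'qpos': [1.05, 0.287, 1.578, 0.0, 1.279, -0.15], 'dq': [0.001, 0.001, -0.0, 0.001, 0.001, -0.0], 'joint_efforts': [-0.0, -40.597, -29.263, -0.0, 0.006, -0.0], 'eef_pos': [0.244, 0.629, 0.23], 'tcp_rot': [0.184, 0.983, -0.001, -0.0], 'contact_force': [-0.056, -0.279, 0.775], 'wrist_torque': [-0.018, -0.031, -0.034], 'finger_force': 0.0, 'opening': 1.003}
scene [1.00306243 0.52781119 0.91997109] [0.10297867 0.3010701  0.90231679 0.29082056]
top [ 0.51603559 -0.01960709  1.0965808 ] [-0.04132457  0.02848178  0.71175459 -0.70063291]
```

View pics/top0.png

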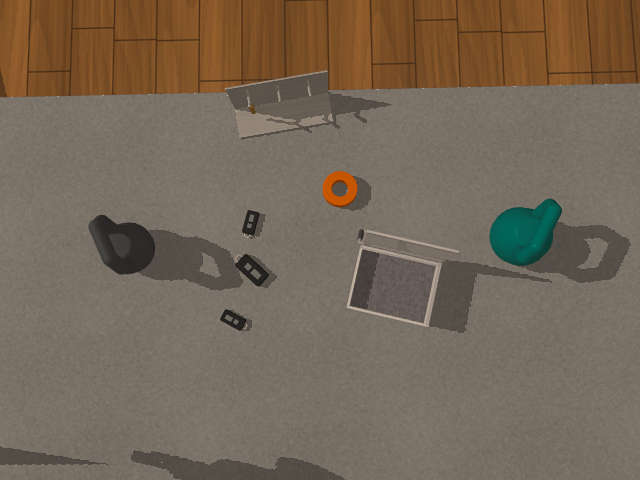

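View pics/scene0.png

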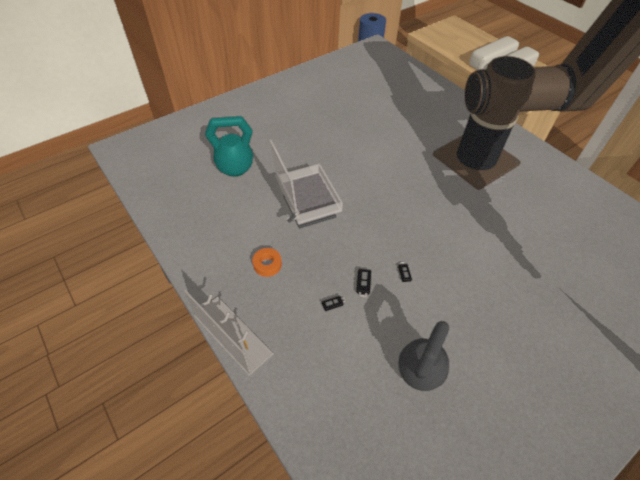

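The top view shows the largest fob at (253,270), its loop towards (237,259). The tray spans (348–440, 247–326), with the open lid above it along (362,235)–(458,250) and the strut at (361,236). The trainer is at (340,188), with the bells at left and right.

Run:
```python
from h import *
c=dict(np.load("top0.npz"));P=cloud(c);d=c["depth"]
def show(n,l):
    for u,v in l: print(n,(u,v),np.round(P[v,u],3),round(float(d[v,u]),3))
show("tab",[(300,400),(550,400)])
show("fob",[(253,270),(237,259)]);show("trainer",[(326,188)]);show("bells",[(130,248),(521,236),(101,235),(550,207)])
show("trayfloor",[(400,285),(420,270)])
show("rim",[(348,307),(428,325),(440,263),(362,248),(388,316),(434,294)])
show("lid",[(361,236),(410,242),(458,250)])
m=cv2.inRange(c["img"],(0,0,0),(60,60,60))
# fob
g=c["img"].max(2)
roi=np.zeros((480,640),bool);roi[250:292,230:275]=1
for name,sl in (("big",(250,292,232,275)),("s1",(205,242,238,264)),("s2",(305,335,215,250))):
    a,b,e,f=sl;z=P[...,2];mm=np.zeros((480,640),np.uint8);mm[a:b,e:f]=(z[a:b,e:f]>0.009)&(d[a:b,e:f]>0)
    q=P[mm>0]; r=cv2.minAreaRect(q[:,:2].astype(np.float32)*1000);print(name,len(q),r,np.median(q[:,2]))
# box levels
z=P[225:335,340:470,2];dd=d[225:335,340:470]
h,e=np.histogram(z[dd>0],bins=np.arange(-.01,.26,.006));print([(round(float(x),3),int(k)) for x,k in zip(e,h)])
```

```text
tab (300, 400) [ 0.306  0.048 -0.001] 1.072
tab (550, 400) [ 0.301 -0.449  0.002] 1.061
fob (253, 270) [0.567 0.139 0.017] 1.082
fob (237, 259) [ 0.591  0.175 -0.   ] 1.102
trainer (326, 188) [ 0.731 -0.011  0.025] 1.087
bells (130, 248) [0.609 0.361 0.096] 1.011
bells (521, 236) [ 0.618 -0.371  0.11 ] 0.986
bells (101, 235) [0.626 0.384 0.17 ] 0.94
bells (550, 207) [ 0.66  -0.397  0.182] 0.918
trayfloor (400, 285) [ 0.532 -0.154  0.041] 1.05
trayfloor (420, 270) [ 0.561 -0.194  0.044] 1.049
rim (348, 307) [ 0.491 -0.05   0.073] 1.016
rim (428, 325) [ 0.455 -0.201  0.07 ] 1.012
rim (440, 263) [ 0.572 -0.228  0.072] 1.021
rim (362, 248) [ 0.606 -0.081  0.049] 1.05
rim (388, 316) [ 0.473 -0.125  0.074] 1.011
rim (434, 294) [ 0.514 -0.214  0.073] 1.015
lid (361, 236) [ 0.625 -0.077  0.087] 1.014
lid (410, 242) [ 0.602 -0.153  0.197] 0.901
lid (458, 250) [ 0.602 -0.28   0.001] 1.094
big 544 ((571.325927734375, 146.43479919433594), (75.70427703857422, 34.092681884765625), 46.87693405151367) 0.01574388409468419
s1 255 ((663.2669067382812, 146.65956115722656), (25.771812438964844, 53.513641357421875), 73.77914428710938) 0.01220608136928747
s2 272 ((466.2997131347656, 178.96841430664062), (55.59002685546875, 24.514551162719727), 60.9710807800293) 0.011903747044569424
[(-0.01, 238), (-0.004, 6052), (0.002, 1001), (0.008, 0), (0.014, 0), (0.02, 0), (0.026, 0), (0.032, 18), (0.038, 3157), (0.044, 1410), (0.05, 63), (0.056, 66), (0.062, 82), (0.068, 593), (0.074, 122), (0.08, 72), (0.086, 65), (0.092, 75), (0.098, 53), (0.104, 55), (0.11, 50), (0.116, 52), (0.122, 57), (0.128, 61), (0.134, 54), (0.14, 58), (0.146, 59), (0.152, 58), (0.158, 63), (0.164, 71), (0.17, 60), (0.176, 67), (0.182, 58), (0.188, 64), (0.194, 252), (0.2, 45), (0.206, 0), (0.212, 0), (0.218, 0), (0.224, 0), (0.23, 0), (0.236, 0), (0.242, 0), (0.248, 0)]
```

Run:
```python
import cv2
a=cv2.imread("pics/top0.png")
x=cv2.resize(a[222:337,335:475],None,fx=4,fy=4,interpolation=cv2.INTER_CUBIC)
cv2.imwrite("pics/crop.png",x)
```

```text
(no output)
```

View pics/crop.png

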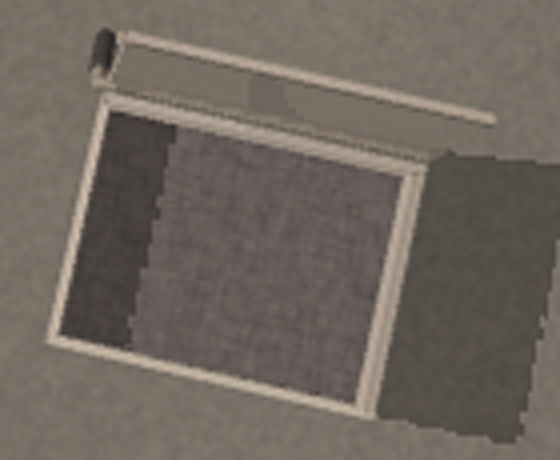

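```bash
cat >> h.py <<'E'
def to(x,y,z,head=None):
    """shift (cm, tool axes) and twist to bring the TCP to x,y,z, tool y heading in deg"""
    s=ctrl.get_state();r=R.from_quat(s["tcp_rot"]).as_matrix()
    d=r.T@(np.array([x,y,z])-s["eef_pos"])*100
    h=np.degrees(np.arctan2(r[1,1],r[0,1]))
    print("dxyz",np.round(d,2),"heading",round(h,1),"twist",None if head is None else round((h-head+180)%360-180,1))
E
python3 - <<'E'
from h import *
c=dict(np.load("top0.npz"));P=cloud(c);d=c["depth"];z=P[...,2]
def rect(m): 
    q=P[m];r=cv2.minAreaRect(q[:,:2].astype(np.float32)*1000);return len(q),np.round(r[0],1),np.round(r[1],1),round(r[2],1),np.round(np.median(q[:,2]),4)
b=np.zeros((480,640),bool);b[250:292,232:275]=1
m=(b&(d>0)&(z>.013)).astype(np.uint8);m=cv2.morphologyEx(m,cv2.MORPH_OPEN,np.ones((4,4),np.uint8))>0;print("fob",rect(m))
b[:]=0;b[240:335,340:446]=1
print("rim",rect(b&(z>.064)&(z<.079)&(P[...,0]<.60)));
print("floor",rect(b&(z>.036)&(z<.049)))
b[:]=0;b[225:260,340:470]=1
print("lidtop",rect(b&(z>.19)))
t=np.zeros((480,640),bool);t[168:208,320:362]=1;print("trainer",rect(t&(z>.018)))
# scene cam cross-check
c=dict(np.load("scene0.npz"));P=cloud(c);d=c["depth"];z=P[...,2];x,y=P[...,0],P[...,1]
print("scene fob",rect((z>.013)&(z<.02)&(abs(x-.57)<.04)&(abs(y-.14)<.04)))
near=(abs(x-.54)<.12)&(abs(y+.14)<.12)
print("scene floor",rect(near&(z>.037)&(z<.049)));print("scene rim",rect(near&(z>.066)&(z<.078)&(x<.6)))
to(.568,.143,.13,-43)
E
```

```text
fob (310, array([538.1,  77.1]), array([195. ,  36.8]), 66.4, np.float64(0.0161))
rim (675, array([ 531.7, -138.6]), array([158.5, 124.5]), 76.1, np.float64(0.0717))
floor (4568, array([ 530.6, -136.5]), array([154.9, 119.8]), 76.2, np.float64(0.043))
lidtop (354, array([ 589.5, -114.2]), array([ 84.1, 224.3]), 17.3, np.float64(0.1981))
trainer (772, array([642.8, -45.6]), array([248.9,  70.9]), 4.3, np.float64(0.0256))
scene fob (278, array([570.5, 142.6]), array([67.6, 34.1]), 49.3, np.float64(0.0179))
scene floor (1287, array([ 534.2, -137.7]), array([160.4, 124.9]), 76.4, np.float64(0.0457))
scene rim (375, array([ 536.5, -139.8]), array([164.6, 132.9]), 76.4, np.float64(0.0728))
dxyz [-47.77 -33.51  10.06] heading 68.8 twist 111.8
```

```bash
python3 -m pendant '[{"dx":-12,"dy":-8.4,"dz":0,"twist":28},{"dx":-24,"dy":-16.8,"dz":0,"twist":56},{"dx":-36,"dy":-25,"dz":2,"twist":84},{"dx":-47.8,"dy":-33.5,"dz":6,"twist":112},{"dx":-47.8,"dy":-33.5,"dz":8,"twist":112},{"dx":-47.8,"dy":-33.5,"dz":10,"twist":112},{"dx":-47.8,"dy":-33.5,"dz":10,"twist":112},{"dx":-47.8,"dy":-33.5,"dz":10,"twist":112},{"dx":-47.8,"dy":-33.5,"dz":10,"twist":112},{"dx":-47.8,"dy":-33.5,"dz":10,"twist":112}]' 80 40
python3 -m pendant '[{"dx":0}]'
python3 - <<'E'
from h import *
s=ctrl.get_state();print(s["eef_pos"],s["tcp_rot"]);to(.568,.143,.13,-43)
c=ctrl.read_camera("wrist");np.savez("w1.npz",**c,**{k:s[k] for k in("eef_pos","tcp_rot")});cv2.imwrite("pics/w1.png",c["img"][...,::-1])
print(c["camera_matrix"],c["tool_from_camera"])
E
```

```text
time: 1.35
eef_pos: [0.5692, 0.1409, 0.1298]
tcp_rot: [0.903, 0.429, -0.001, -0.0]
contact_force: [-1.0, 0.5, 0.3]
opening: 0.802
finger_force: 0.0
[0.56918219 0.14092614 0.1297572 ] [ 9.03266342e-01  4.29079145e-01 -9.70191543e-04 -2.48822139e-04]
dxyz [ 0.09 -0.22 -0.02] heading -39.2 twist 3.8
[[371.64829954   0.         317.13069588]
 [  0.         371.64829954 243.63793542]
 [  0.           0.           1.        ]] [[ 9.05350515e-04  9.63707960e-01  2.66957203e-01  6.75194303e-02]
 [ 9.99999571e-01 -9.24428835e-04 -5.42060648e-05 -8.90786427e-04]
 [ 1.94544121e-04  2.66957138e-01 -9.63708384e-01 -1.42247472e-01]
 [ 0.00000000e+00  0.00000000e+00  0.00000000e+00  1.00000000e+00]]$[0]: bad value
```

View pics/w1.png

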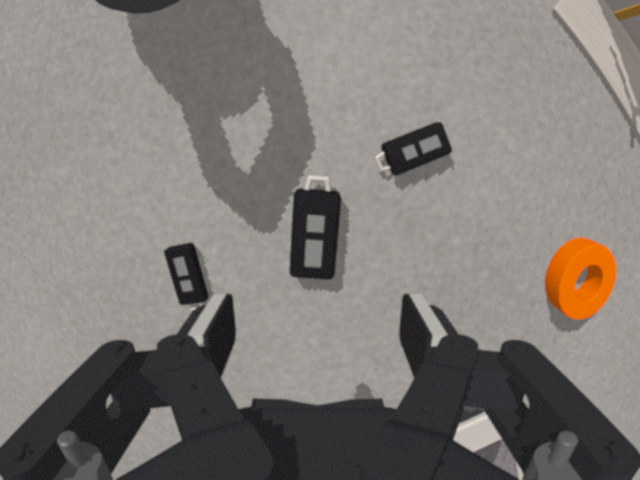

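The wrist view shows the fob at about (316,234), with its loop at the top near (318,182), almost upright in the image. The small decoys are at (187,273) and (415,150).

```bash
cat >> h.py <<'E'
def wray(w,uv,z):
    K=w["camera_matrix"];a=(np.array(uv,float)-K[:2,2])/K[0,0];t=np.linalg.norm(a,axis=-1,keepdims=True)
    dirc=np.concatenate([a/t*np.sin(t)*[1,-1],-np.cos(t)],-1)
    T=w["tool_from_camera"];r=R.from_quat(w["tcp_rot"]).as_matrix()
    o=r@T[:3,3]+w["eef_pos"];D=dirc@T[:3,:3].T@r.T
    return o+D*((z-o[2])/D[:,2])[:,None]
E
python3 - <<'E'
from h import *
w=dict(np.load("w1.npz"))
m=(w["img"].max(2)<42).astype(np.uint8);m[:, :280]=0;m[:,345:]=0;m[:186]=0;m[283:]=0
m=cv2.morphologyEx(m,cv2.MORPH_CLOSE,np.ones((25,25),np.uint8))
n,l,st,ce=cv2.connectedComponentsWithStats(m);k=1+np.argmax(st[1:,4]);print(st[k])
v,u=np.nonzero(l==k);p=wray(w,np.c_[u,v],.014)
print(cv2.minAreaRect(p[:,:2].astype(np.float32)*1000))
q=wray(w,[(297,190),(340,192),(291,276),(337,278),(318,180)],.016);print(np.round(q,4));c=q[:4].mean(0);print(c)
ax=q[:2].mean(0)-q[2:4].mean(0);print(np.linalg.norm(ax),np.degrees(np.arctan2(ax[1],ax[0])))
h=np.degrees(np.arctan2(ax[1],ax[0]))-90
to(c[0],c[1],.006,h)
E
```

```text
[ 291  190   49   88 3789]
((568.4732055664062, 144.56472778320312), (64.38858032226562, 31.927698135375977), 46.498321533203125)
[[0.5796 0.1775 0.016 ]
 [0.6019 0.1576 0.016 ]
 [0.5356 0.1318 0.016 ]
 [0.5609 0.1092 0.016 ]
 [0.5953 0.1737 0.016 ]]
[0.56951374 0.14402018 0.016     ]
0.06344084261656785 47.9307258561833
dxyz [ 0.4  -0.41 12.29] heading -39.5 twist 2.6
```

```bash
python3 -m pendant '[{"dx":0.4,"dy":-0.4,"dz":4,"twist":3.5},{"dx":0.4,"dy":-0.4,"dz":8,"twist":3.5},{"dx":0.4,"dy":-0.4,"dz":11,"twist":3.5},{"dx":0.4,"dy":-0.4,"dz":12.3,"twist":3.5},{"dx":0.4,"dy":-0.4,"dz":12.6,"twist":3.5},{"dx":0.4,"dy":-0.4,"dz":12.7,"twist":3.5},{"dx":0.4,"dy":-0.4,"dz":12.7,"twist":3.5}]' 70 40
python3 -m pendant '[{"dx":0,"dy":0,"dz":0,"twist":0},{"dx":0,"dy":0,"dz":0,"twist":0},{"dx":0,"dy":0,"dz":0,"twist":0},{"dx":0,"dy":0,"dz":0,"twist":0},{"dx":0,"dy":0,"dz":0,"twist":0},{"dx":0,"dy":0,"dz":0,"twist":0}]' 0 40
python3 - <<'E'
from h import *
to(.569,.144,.18,-43)
E
```

```text
time: 2.28
eef_pos: [0.5691, 0.1495, 0.0057]
tcp_rot: [0.914, 0.405, 0.001, 0.0]
contact_force: [0.8, -0.7, -0.2]
opening: 0.699
finger_force: 0.0
time: 3.02
eef_pos: [0.5691, 0.1494, 0.0055]
tcp_rot: [0.914, 0.405, 0.001, 0.0]
contact_force: [-0.7, -0.0, 5.7]
opening: 0.383
finger_force: 41.1
dxyz [ -0.38   0.38 -17.45] heading -42.2 twist 0.8
```

```bash
python3 -m pendant '[{"dx":0,"dy":0,"dz":-1,"twist":0},{"dx":0,"dy":0,"dz":-3,"twist":0},{"dx":0,"dy":0,"dz":-6,"twist":0},{"dx":0,"dy":0,"dz":-10,"twist":0},{"dx":0,"dy":0,"dz":-14,"twist":0},{"dx":0,"dy":0,"dz":-17,"twist":0},{"dx":0,"dy":0,"dz":-17,"twist":0},{"dx":0,"dy":0,"dz":-17,"twist":0},{"dx":0,"dy":0,"dz":-17,"twist":0}]'
python3 - <<'E'
from h import *
s=ctrl.get_state();
c=ctrl.read_camera("wrist");np.savez("w2.npz",**c,**{k:s[k] for k in("eef_pos","tcp_rot")});cv2.imwrite("pics/w2.png",c["img"][...,::-1])
b=np.array([.532,-.138]);a=np.radians(-13.8);ex=np.array([np.cos(a),np.sin(a)]);ey=np.array([-ex[1],ex[0]])
t=b-.012*ex;print(t);to(*t,.175,-13.8)
E
```

```text
time: 4.15
eef_pos: [0.5667, 0.1492, 0.1721]
tcp_rot: [0.914, 0.405, -0.002, -0.001]
contact_force: [0.9, 0.1, -0.6]
opening: 0.383
finger_force: 40.4
[ 0.52034639 -0.1351376 ]
dxyz [-24.2   15.64  -0.25] heading -42.2 twist -28.4
```

View pics/w2.png

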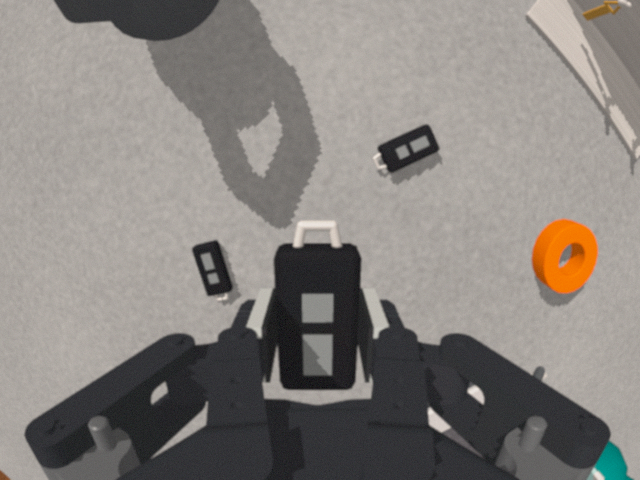

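The fob hangs level between the pads, loop up at (318,232), body rows 245–388. Next I move it over the box.

```bash
python3 -m pendant '[{"dx":-3,"dy":2,"dz":0,"twist":-4},{"dx":-7,"dy":4.5,"dz":0,"twist":-9},{"dx":-11,"dy":7,"dz":0,"twist":-14},{"dx":-15,"dy":9.7,"dz":0,"twist":-19},{"dx":-19,"dy":12.3,"dz":0,"twist":-24},{"dx":-22.5,"dy":14.5,"dz":0,"twist":-28.4},{"dx":-24.2,"dy":15.6,"dz":0,"twist":-28.4},{"dx":-24.2,"dy":15.6,"dz":0,"twist":-28.4},{"dx":-24.2,"dy":15.6,"dz":0,"twist":-28.4},{"dx":-24.2,"dy":15.6,"dz":0,"twist":-28.4}]'
python3 - <<'E'
from h import *
to(.5203,-.1351,.065,-13.8)
c=ctrl.read_camera("top");cv2.imwrite("pics/t3.png",c["img"][...,::-1])
E
```

```text
time: 5.45
eef_pos: [0.5214, -0.1335, 0.1742]
tcp_rot: [0.786, 0.618, 0.0, -0.0]
contact_force: [-0.1, 0.3, -1.4]
opening: 0.383
finger_force: 40.4
dxyz [-0.18 -0.06 10.92] heading -13.7 twist 0.1
```

```bash
python3 -m pendant '[{"dx":-0.1,"dy":0,"dz":3,"twist":0},{"dx":-0.1,"dy":0,"dz":6,"twist":0},{"dx":-0.1,"dy":0,"dz":9,"twist":0},{"dx":-0.1,"dy":0,"dz":10.7,"twist":0},{"dx":-0.1,"dy":0,"dz":11.3,"twist":0},{"dx":-0.1,"dy":0,"dz":11.5,"twist":0},{"dx":-0.1,"dy":0,"dz":11.5,"twist":0},{"dx":-0.1,"dy":0,"dz":11.5,"twist":0}]'
python3 -m pendant '[{"dx":0,"dy":0,"dz":0.1,"twist":0},{"dx":0,"dy":0,"dz":0.2,"twist":0},{"dx":0,"dy":0,"dz":0.3,"twist":0},{"dx":0,"dy":0,"dz":0.4,"twist":0},{"dx":0,"dy":0,"dz":0.4,"twist":0}]'
```

```text
time: 6.5
eef_pos: [0.5216, -0.1361, 0.0603]
tcp_rot: [0.787, 0.617, 0.0, 0.001]
contact_force: [0.1, -0.1, -1.2]
opening: 0.385
finger_force: 40.4
time: 7.12
eef_pos: [0.5209, -0.1357, 0.0552]
tcp_rot: [0.787, 0.617, -0.0, -0.0]
contact_force: [-0.2, -0.1, -0.9]
opening: 0.384
finger_force: 40.4
```

```bash
for i in 1 2 3; do python3 -m pendant '[{"dx":0,"dy":0,"dz":0.1,"twist":0},{"dx":0,"dy":0,"dz":0.2,"twist":0},{"dx":0,"dy":0,"dz":0.2,"twist":0}]' | egrep 'eef_pos|contact'; done
```

```text
eef_pos: [0.5209, -0.1357, 0.0532]
contact_force: [-0.1, -0.2, 0.2]
eef_pos: [0.5209, -0.1357, 0.0512]
contact_force: [0.5, -0.5, -0.3]
eef_pos: [0.5209, -0.1357, 0.0492]
contact_force: [0.1, 0.0, -0.3]
```

```bash
for i in 1 2 3; do python3 -m pendant '[{"dx":0,"dy":0,"dz":0.05,"twist":0},{"dx":0,"dy":0,"dz":0.1,"twist":0},{"dx":0,"dy":0,"dz":0.1,"twist":0}]' | egrep 'eef_pos|contact'; done
```

```text
eef_pos: [0.5209, -0.1358, 0.0483]
contact_force: [0.1, -0.2, -0.1]
eef_pos: [0.521, -0.1358, 0.0477]
contact_force: [-0.8, -0.2, 3.3]
eef_pos: [0.521, -0.1358, 0.0477]
contact_force: [-4.7, 0.9, 10.1]
```

```bash
python3 -m pendant '[{"dx":0,"dy":0,"dz":-0.1,"twist":0},{"dx":0,"dy":0,"dz":-0.1,"twist":0}]' | egrep 'eef_pos|contact'
python3 -m pendant '[{"dx":0,"dy":0,"dz":0,"twist":0},{"dx":0,"dy":0,"dz":0,"twist":0},{"dx":0,"dy":0,"dz":0,"twist":0},{"dx":0,"dy":0,"dz":0,"twist":0}]' 55
python3 -m pendant '[{"dx":0,"dy":0,"dz":-1,"twist":0},{"dx":0,"dy":0,"dz":-2,"twist":0},{"dx":0,"dy":0,"dz":-6,"twist":0},{"dx":0,"dy":0,"dz":-12,"twist":0},{"dx":0,"dy":0,"dz":-18,"twist":0},{"dx":0,"dy":0,"dz":-20,"twist":0},{"dx":0,"dy":0,"dz":-20,"twist":0},{"dx":0,"dy":0,"dz":-20,"twist":0},{"dx":0,"dy":0,"dz":-20,"twist":0}]' 55
python3 - <<'E'
from h import *
s=ctrl.get_state();c=ctrl.read_camera("wrist");cv2.imwrite("pics/w4.png",c["img"][...,::-1])
E
```

```text
eef_pos: [0.5211, -0.1358, 0.0477]
contact_force: [-2.7, 0.4, 4.6]
time: 10.12
eef_pos: [0.5209, -0.1357, 0.0471]
tcp_rot: [0.787, 0.617, -0.0, -0.0]
contact_force: [0.1, -0.1, -0.0]
opening: 0.553
finger_force: 0.0
time: 11.25
eef_pos: [0.5198, -0.1352, 0.2445]
tcp_rot: [0.787, 0.617, -0.001, -0.002]
contact_force: [-0.2, -0.6, -0.5]
opening: 0.549
finger_force: 0.0
```

View pics/w4.png

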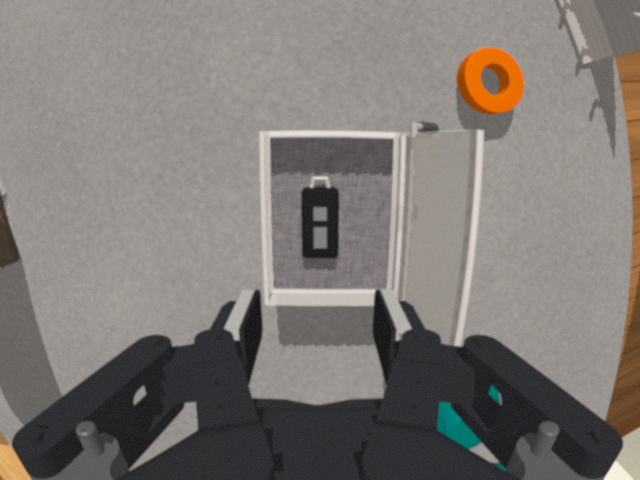

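The fob lies flat in the tray at (320,222), and the lid stands open at right (hinge x≈405, free edge ≈475). Now I close the fingers and go over behind the lid.

```bash
python3 -m pendant '[{"dx":0,"dy":0,"dz":0,"twist":0},{"dx":0,"dy":4,"dz":0,"twist":0},{"dx":0,"dy":8,"dz":0,"twist":0},{"dx":0,"dy":12.5,"dz":0,"twist":0},{"dx":0,"dy":12.5,"dz":0,"twist":0},{"dx":0,"dy":12.5,"dz":3,"twist":0},{"dx":0,"dy":12.5,"dz":6.8,"twist":0},{"dx":0,"dy":12.5,"dz":6.8,"twist":0},{"dx":0,"dy":12.5,"dz":6.8,"twist":0},{"dx":0,"dy":12.5,"dz":6.8,"twist":0}]' 0
cat >> h.py <<'E'
b=np.array([.532,-.138]);a=np.radians(-13.8);ex=np.array([np.cos(a),np.sin(a)]);ey=np.array([-ex[1],ex[0]])
def box():
    p=ctrl.get_state()["eef_pos"];d=p[:2]-b;return np.round(1000*np.array([d@ex,d@ey,p[2]]),1)
E
python3 - <<'E'
from h import *
print("box frame mm",box())
for th in(1.65,1.5,1.35,1.2,1.05,.9,.75,.6,.45,.3,.2,.15):
    r,t,w=112,5,14.5
    print(th,round(62-r*np.cos(th)+t*np.sin(th)+w,1),round(73+r*np.sin(th)+t*np.cos(th),1))
E
```

```text
time: 12.55
eef_pos: [0.6434, -0.1659, 0.1821]
tcp_rot: [0.787, 0.617, 0.001, 0.002]
contact_force: [-0.3, 0.3, -0.4]
opening: 0.002
finger_force: 0.0
box frame mm [114.8  -0.6 182.1]
1.65 90.3 184.3
1.5 73.6 185.1
1.35 56.8 183.4
1.2 40.6 179.2
1.05 25.1 172.6
0.9 10.8 163.8
0.75 -2.0 153.0
0.6 -13.1 140.4
0.45 -22.2 126.2
0.3 -29.0 110.9
0.2 -32.3 100.2
0.15 -33.5 94.7
```

```bash
python3 -m pendant '[{"dx":0,"dy":-0.8,"dz":0,"twist":0},{"dx":0,"dy":-1.4,"dz":0,"twist":0},{"dx":0,"dy":-1.7,"dz":0,"twist":0},{"dx":0,"dy":-1.9,"dz":0,"twist":0},{"dx":0,"dy":-2.1,"dz":0,"twist":0},{"dx":0,"dy":-2.1,"dz":0,"twist":0}]' | egrep 'eef|cont'
for i in 1 2; do python3 -m pendant '[{"dx":0,"dy":-0.15,"dz":0,"twist":0},{"dx":0,"dy":-0.3,"dz":0,"twist":0},{"dx":0,"dy":-0.4,"dz":0,"twist":0}]' | egrep 'eef|cont'; done; python3 -c "
from h import *;print(box())"
```

```text
eef_pos: [0.6219, -0.1605, 0.1793]
contact_force: [0.1, 1.2, -0.2]
eef_pos: [0.6186, -0.1597, 0.1794]
contact_force: [3.9, -0.7, -1.5]
eef_pos: [0.6162, -0.1591, 0.1797]
contact_force: [6.2, -1.3, -2.6]
[ 86.8  -0.4 179.7]
```

```bash
for i in 1 2 3; do python3 -m pendant '[{"dx":0,"dy":-0.15,"dz":0,"twist":0},{"dx":0,"dy":-0.3,"dz":0,"twist":0},{"dx":0,"dy":-0.45,"dz":0,"twist":0}]' | egrep 'eef|cont'; done; python3 -c "
from h import *;print(box())"
```

```text
eef_pos: [0.612, -0.158, 0.18]
contact_force: [6.7, -0.9, -2.2]
eef_pos: [0.6077, -0.157, 0.1802]
contact_force: [7.0, -0.7, -1.4]
eef_pos: [0.6034, -0.1559, 0.1802]
contact_force: [7.1, -1.1, -3.1]
[ 73.6  -0.4 180.2]
```

```bash
python3 -m pendant '[{"dx":0,"dy":-0.3,"dz":0,"twist":0},{"dx":0,"dy":-0.7,"dz":0,"twist":0},{"dx":0,"dy":-1.1,"dz":0.05,"twist":0},{"dx":0,"dy":-1.5,"dz":0.1,"twist":0},{"dx":0,"dy":-1.9,"dz":0.15,"twist":0},{"dx":0,"dy":-2.3,"dz":0.2,"twist":0},{"dx":0,"dy":-2.7,"dz":0.35,"twist":0},{"dx":0,"dy":-3.1,"dz":0.45,"twist":0},{"dx":0,"dy":-3.3,"dz":0.5,"twist":0}]' | egrep 'eef|cont'; python3 -c "
from h import *;print(box())"
```

```text
eef_pos: [0.5712, -0.1479, 0.1752]
contact_force: [6.6, -0.2, -2.3]
[ 40.5  -0.2 175.2]
```

```bash
python3 -m pendant '[{"dx":0,"dy":-0.4,"dz":0.15,"twist":0},{"dx":0,"dy":-0.8,"dz":0.3,"twist":0},{"dx":0,"dy":-1.2,"dz":0.5,"twist":0},{"dx":0,"dy":-1.55,"dz":0.7,"twist":0},{"dx":0,"dy":-1.9,"dz":0.9,"twist":0},{"dx":0,"dy":-2.25,"dz":1.15,"twist":0},{"dx":0,"dy":-2.6,"dz":1.35,"twist":0},{"dx":0,"dy":-2.95,"dz":1.6,"twist":0},{"dx":0,"dy":-2.95,"dz":1.6,"twist":0}]' | egrep 'eef|cont'; python3 -c "
from h import *;print(box())"
```

```text
eef_pos: [0.5405, -0.1403, 0.1593]
contact_force: [2.4, 2.1, 5.0]
[  8.8  -0.3 159.3]
```

```bash
python3 -m pendant '[{"dx":0,"dy":-0.3,"dz":0.25,"twist":0},{"dx":0,"dy":-0.6,"dz":0.5,"twist":0},{"dx":0,"dy":-0.9,"dz":0.8,"twist":0},{"dx":0,"dy":-1.2,"dz":1.05,"twist":0},{"dx":0,"dy":-1.5,"dz":1.35,"twist":0},{"dx":0,"dy":-1.75,"dz":1.65,"twist":0},{"dx":0,"dy":-2.0,"dz":2.0,"twist":0},{"dx":0,"dy":-2.3,"dz":2.3,"twist":0},{"dx":0,"dy":-2.3,"dz":2.3,"twist":0}]' | egrep 'eef|cont'; python3 -c "
from h import *;print(box())"
```

```text
eef_pos: [0.5176, -0.135, 0.1346]
contact_force: [1.7, -0.5, 2.7]
[-14.7  -0.6 134.6]
```

```bash
python3 -m pendant '[{"dx":0,"dy":-0.25,"dz":0.4,"twist":0},{"dx":0,"dy":-0.5,"dz":0.8,"twist":0},{"dx":0,"dy":-0.8,"dz":1.25,"twist":0},{"dx":0,"dy":-1.0,"dz":1.65,"twist":0},{"dx":0,"dy":-1.2,"dz":2.0,"twist":0},{"dx":0,"dy":-1.35,"dz":2.4,"twist":0},{"dx":0,"dy":-1.5,"dz":2.7,"twist":0},{"dx":0,"dy":-1.5,"dz":2.7,"twist":0}]' | egrep 'eef|cont'; python3 -c "
from h import *;print(box())"
```

```text
eef_pos: [0.5029, -0.1311, 0.1077]
contact_force: [0.0, -0.7, -0.0]
[-29.9  -0.2 107.7]
```

```bash
cat > lid.py <<'E'
from h import *
c=ctrl.read_camera("top");P=cloud(c);q=P-np.array([*b,0]);x=q[...,:2]@ex;y=q[...,:2]@ey;z=P[...,2]
m=(x>-.072)&(x<-.045)&(abs(y)<.075)&(abs(y)>.03)&(z>.05)&(z<.14)&(c["depth"]>0)
print("free edge z pct",np.round(np.percentile(z[m],[10,50,75,90,97]),4),m.sum())
E
python3 lid.py
python3 -m pendant '[{"dx":0,"dy":-0.1,"dz":0.2,"twist":0},{"dx":0,"dy":-0.15,"dz":0.4,"twist":0},{"dx":0,"dy":-0.15,"dz":0.4,"twist":0}]' | egrep 'eef|cont'
python3 lid.py
```

```text
free edge z pct [0.0725 0.1114 0.1131 0.1146 0.1161] 144
eef_pos: [0.5018, -0.131, 0.104]
contact_force: [0.3, 0.3, 0.6]
free edge z pct [0.0855 0.1075 0.1091 0.1104 0.1112] 145
```

```bash
python3 -m pendant '[{"dx":0,"dy":-0.1,"dz":0.2,"twist":0},{"dx":0,"dy":-0.1,"dz":0.4,"twist":0},{"dx":0,"dy":-0.1,"dz":0.4,"twist":0},{"dx":0,"dy":-0.1,"dz":0.4,"twist":0}]' | egrep 'eef|cont'
python3 lid.py
```

```text
eef_pos: [0.501, -0.1309, 0.1002]
contact_force: [0.3, 0.2, -0.0]
free edge z pct [0.1001 0.1033 0.1049 0.106  0.1076] 144
```

```bash
python3 -m pendant '[{"dx":0,"dy":-0.05,"dz":0.15,"twist":0},{"dx":0,"dy":-0.05,"dz":0.3,"twist":0},{"dx":0,"dy":-0.05,"dz":0.3,"twist":0},{"dx":0,"dy":-0.05,"dz":0.3,"twist":0}]' | egrep 'eef|cont'
python3 lid.py
```

```text
eef_pos: [0.5005, -0.1307, 0.0973]
contact_force: [-1.0, -0.4, 0.5]
free edge z pct [0.0751 0.0774 0.0785 0.0798 0.0806] 162
```

The lid sprang shut: its free edge is at 0.077 m, the expected 71 mm + h. I'll retreat and check.

```bash
python3 -m pendant '[{"dx":0,"dy":0,"dz":-2,"twist":0},{"dx":0,"dy":0,"dz":-6,"twist":0},{"dx":0,"dy":0,"dz":-12,"twist":0},{"dx":0,"dy":0,"dz":-16,"twist":0},{"dx":0,"dy":0,"dz":-16,"twist":0},{"dx":0,"dy":0,"dz":-16,"twist":0},{"dx":0,"dy":0,"dz":-16,"twist":0}]' | egrep 'time|eef|cont'
python3 lid.py; python3 -c "
from h import *
c=ctrl.read_camera('wrist');cv2.imwrite('pics/w5.png',c['img'][...,::-1])"
```

```text
time: 22.0
eef_pos: [0.4996, -0.1303, 0.2551]
contact_force: [0.2, -0.9, -0.6]
free edge z pct [0.0742 0.0771 0.0781 0.0791 0.0806] 245
```

View pics/w5.png

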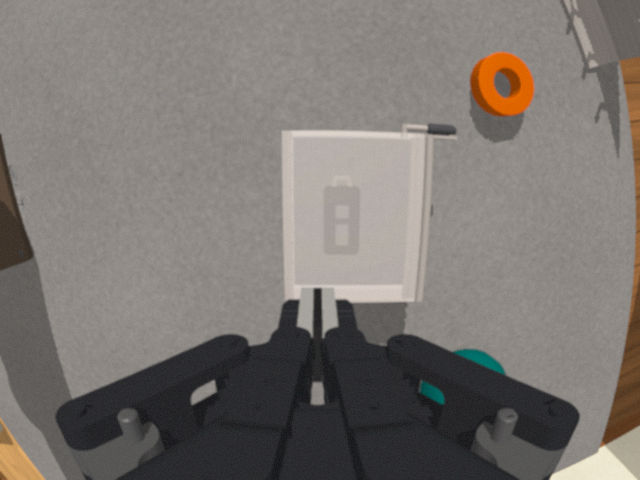

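The lid lies shut over the tray, with the fob visible flat beneath it at (342,218). The trainer is untouched, so I'm handing in.

```bash
python3 -c "
from plant import ctrl;print(ctrl.sign_off())"
```

```text
the job is handed in; nothing more can be done
None
```

The fob is flat in the box, the lid sprang shut by itself, and the job was handed in at about 22 s of the 72 s allowed; sign-off returned no verdict.

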